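# Hang the parts caddy on the twin-pin rack

## Robot

A 6-joint arm with a two-finger parallel gripper is mounted at the origin on the work surface. World frame = base frame: x ahead of the robot, y to its left, z up, the work surface at z = 0. Lengths are in m, angles in rad, forces in N, time in s.
With the tool pointing down it reaches from about 0.425 to 0.95 m from the base axis. Payload 3.5 kg.
Tool frame: the origin (TCP) lies midway between the tips of the shut fingers; the grasp point (between the pads) lies 19 mm behind it; z points along the fingers, y is the direction in which the jaws open and shut (so a half turn about z gives the same grasp; the last joint's range is limited). The gripper opens to 85 mm and grips with 20 to 120 N. Pads are 22 mm wide; open, the fingers measure 114 mm over their backs; the gripper's body (76 mm by 85 mm) begins 54 mm behind the grasp point. The pads swing forward as they close: fully open they stand 13 mm farther back than shut.
Start: joints at [-1.359, 0.286, 1.577, -0, 1.279, -0.15], TCP at [0.239, -0.631, 0.231] pointing down, gripper open.
Joint ranges: [-2.77, 2.77], [-0.9, 2.22], [0.21, 2.48], [-1.53, 4.67], [0.24, 2.81], [-2.84, 2.84]. Speed limits (rad/s): [2.79, 2.79, 3.14, 3.14, 3.14, 3.14].

## Interface

Orientations are given as a unit quaternion [x, y, z, w].
In Python, from plant import ctrl gives the robot as it stands.
- The arm moves only by the tool apply_moves, never from a script. Its argument "moves" is a list that holds one entry, the list of rows, each a list of 7 numbers: the shift along the tool's x, y, z in m, then the turn, a rotation vector about the tool's x, y, z in degrees, then the gripper's target within -1 to 1 (shut at 1, half-way at 0, fully open at -1). In form: [[[tx, ty, tz, ax, ay, az, hand], ...]]. A call has 1 to 12 rows; each row shifts and turns the pose as measured when the row begins, along the tool's axes as they then stand; what a row does not reach is not made up. A row lasts 1/10 s, in which the tool goes at most 50 mm and 8.59 degrees, less where a joint would pass 70% of its speed; a pose out of reach is approached as far as the arm can. A call with a gripper value outside its range is refused whole. The fingers move at their own pace and stop on an object; "force" is the grip in N (left out, the last holds). Time passes only in rows, so rows that do not move let the fingers close. It gives the time, the measured TCP pose, the force and the opening at its end, in the units of the state.
- ctrl.get_state(): the state, without advancing time (a new reading comes with each control period).
- ctrl.read_camera(name): name is "side" or "top" or "wrist"; returns the picture (420x560x3 uint8, red, green, blue); there is no depth.
- ctrl.get_calibration(name): a dict with "camera_matrix" (3x3 intrinsics, pixels), "cam_to_world" (4x4, takes a point from camera to world coordinates). Camera axes: x right, y up, looking along -z (the intrinsics and any distortion apply to the point x, -y, -z); pixel columns grow to the right and rows downward; lengths in m; the calibration is good to about 2 mm. A picture is of the moment at which its call begins: read the wrist's pose just before it. get_calibration takes no time and is no camera call; for the wrist camera it gives the pose at the moment of the call.
- ctrl.sign_off(): hands the job in, once; it reports no verdict.
The state is a dict: "time": time; "qpos": joint angles; "dq": joint speeds; "joint_efforts": joint torques, N m; "eef_pos": TCP position; "tcp_rot": TCP orientation; "contact_force": force on the tool from outside, world axes, zero at the start; "wrist_torque": the same for the moment, N m; "opening": opening from 0.0 (shut) to 1.0 (fully open).
Only numpy, scipy, OpenCV 4.12 (cv2) and the standard library are available. Lean on these libraries where they do the work, as an engineer would, in place of code of your own. Each camera call takes 0.05 s, during which the arm holds its last target. There are 200 camera calls.

## Task

Two open-topped sheet-steel parts caddies stand on the shelf. Take the longer one, whose two eyes are as far apart as the rack's two pins, and hang it on the rack with one pin through each eye, set fully down on both rests before you let it go (do not drop it). Leave the shorter caddy and the white bowl of nuts where they stand.

Things in the scene. Friction and masses are not known exactly. Their poses are not given: they have to be found in the camera images.
- caddy: Longer caddy, loose, about 0.26 kg, upright: open steel box 44 mm wide (x), 70 long (y), 60 tall, walls 3, with a flat ear (44 wide, 4 thick, top flush with the rim) at each end; 184 long over the ears. A 32 mm round eye in each ear, centred at x = 0, y = +-70. Same after half a turn. Grip from above across the 44 mm width at mid-length. Origin: centre of underside, z up.
- rack: Dark twin-pin rack, bare-metal rests, fixed: base 70 x 230 x 8 mm; posts (18 mm) at x = 0, y = +-70, each with a flat rest 44 (x) by 40 (y) with its top at z = 90, and on it an upright 8 mm pin ending at z = 118. Origin: centre of the underside, on the shelf. Hung right, the caddy's box is between the posts, ears flat on the rests, its underside 34 mm above the shelf; either way round.
- short_caddy: The shorter caddy, to be left alone: same make, 44 mm wide (its x) and 60 mm tall, box 44 mm long (its y), 128 mm long over the ears, eyes of 32 mm only 84 mm apart, so it does not fit the rack. Loose. Origin: centre of its underside, z up.
- bowl: White ceramic bowl with steel nuts in it, to be left alone: 120 mm across the rim, 45 mm tall, loose. Origin: centre of its underside, z up.
Not all that is in view belongs to the job. What is shaped like the caddy but orange or red is not meant.

How it is judged:
By the outcome, as a careful person would: the job done as asked, in the order asked, and still so for the second after the job is handed in, with the robot touching nothing.
It also fails if it takes over 38 s, if anything falls off the work surface, if the arm or the gripper's body presses on something with over 40 N, if the wrist force passes 120 N, or if a joint passes its speed limit or range.

## Working session

There is one attempt and no reset: what is moved stays moved. The work goes in short steps, Python scripts to look and compute and a tool call to move; the robot and the scene stay as the last step left them, time stands still between calls to the robot, and variables do not carry over. Pictures are saved under pics/ and viewed, about 8 in all and at most 12, crops included, and the job is handed in when it is done.

Besides the shell and the picture viewer there is one more tool, called after ">>>" by a JSON object that holds its "op" and its "data", one argument or row to a line. apply_moves: Moves the arm, as the interface text tells. Its arguments: {"type":"object","properties":{"moves":{"type":"array","items":{"type":"array","items":{"type":"array","items":{"type":"number"}}}},"force":{"type":"number"}},"required":["moves"]}

```bash
mkdir -p pics
cat > h.py <<'E'
import numpy as np, cv2
from plant import ctrl
def snap(n,f):
    c=ctrl.get_calibration(n); im=ctrl.read_camera(n); cv2.imwrite(f'pics/{f}.png',im[:,:,::-1]); np.savez(f'pics/{f}.npz',K=c['camera_matrix'],T=c['cam_to_world']); return im,c
def ray(f,u,v):
    d=np.load(f'pics/{f}.npz');K,T=d['K'],d['T']
    p=np.linalg.inv(K)@[u,v,1]; return T[:3,3],T[:3,:3]@[p[0],-p[1],-p[2]]
def onz(f,u,v,z):
    o,r=ray(f,u,v); return (o+r*(z-o[2])/r[2]).round(4)
def proj(f,P):
    d=np.load(f'pics/{f}.npz');K,T=d['K'],d['T']
    q=T[:3,:3].T@(np.array(P)-T[:3,3]); p=K@[q[0],-q[1],-q[2]]; return (p[:2]/p[2]).round(1)
E
python3 - <<'E'
from h import *
s=ctrl.get_state(); print(s)
print({k:v for k,v in ctrl.get_calibration('top').items()})
a=[snap(n,n+'0')[0] for n in('top','side')]
E
```

```text
{'time': 0.0, 'qpos': array([-1.35900031e+00,  2.87167396e-01,  1.57822266e+00,  2.25475558e-05,
        1.27859483e+00, -1.49986566e-01]), 'dq': array([-7.64084921e-04, -1.69535403e-03,  2.03728902e-05,  4.11445251e-04,
        4.84004638e-04, -2.19772724e-05]), 'joint_efforts': array([-1.57266353e-03, -4.05986774e+01, -2.92627949e+01, -1.86964189e-04,
        5.85495494e-03,  1.39592807e-06]), 'eef_pos': array([ 0.23880869, -0.63062294,  0.22992131]), 'tcp_rot': array([ 9.83683617e-01,  1.79903059e-01, -2.61729376e-05, -1.19587968e-03]), 'contact_force': array([ 0.52093685, -0.48084771, -0.03450254]), 'wrist_torque': array([-0.01458291, -0.03108597,  0.0276856 ]), 'opening': 0.999699134994534}
{'camera_matrix': array([[427.59490772,   0.        , 284.15439841],
       [  0.        , 427.59490772, 208.82142204],
       [  0.        ,   0.        ,   1.        ]]), 'cam_to_world': array([[-0.01063109,  0.99754685, -0.06919003,  0.34976787],
       [-0.99993107, -0.01095028, -0.00423563,  0.06988527],
       [-0.00498289,  0.06914023,  0.99759451,  0.96821978],
       [ 0.        ,  0.        ,  0.        ,  1.        ]])}
```

View pics/top0.png

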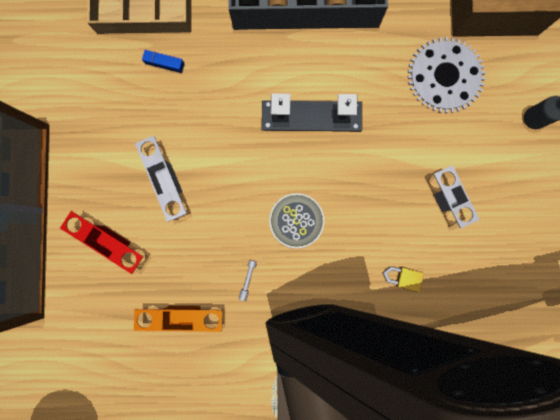

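View pics/side0.png

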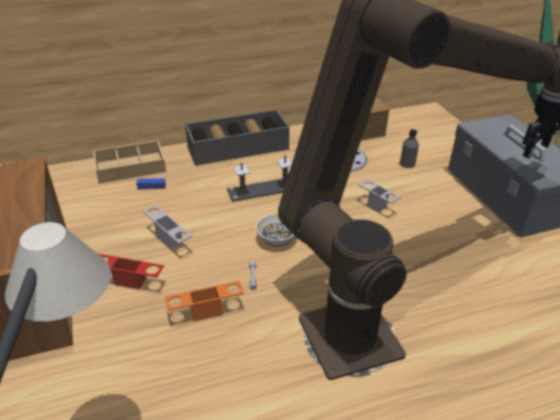

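Top view: candidates are a long grey caddy at (162,180), a short grey caddy at (455,197), a red one at (103,242) and an orange one at (178,319). I choose the grey one at (162,180). The rack is at (313,110) with rests at (281,104) and (347,104), and the bowl is at (297,220). Next I'll measure these and check the choice in a crop.

Run:
```python
from h import *
im=cv2.imread('pics/top0.png')
hsv=cv2.cvtColor(im,cv2.COLOR_BGR2HSV)
m=((hsv[...,1]<50)&(hsv[...,2]>110)).astype(np.uint8)
cs,_=cv2.findContours(m,cv2.RETR_EXTERNAL,2)
for c in cs:
    if cv2.contourArea(c)>120:
        r=cv2.minAreaRect(c);print(np.round(r[0],1),np.round(r[1],1),round(r[2],1), onz('top0',*r[0],.06),onz('top0',*r[0],.09))
e=[onz('top0',*p,.06) for p in((148.5,148),(174.5,210.5))];print(e,np.linalg.norm(e[0]-e[1]))
e=[onz('top0',*p,.06) for p in((447,177),(466,216))];print(e,np.linalg.norm(e[0]-e[1]))
r=[onz('top0',*p,.09) for p in((281,103.5),(347,104))];print(r,np.linalg.norm(r[0]-r[1]))
a=cv2.resize(im[125:235,110:220],None,fx=4,fy=4,interpolation=2);b=cv2.resize(im[80:140,255:370],None,fx=3,fy=3,interpolation=2)
o=np.zeros((440,790,3),np.uint8);o[:,:440]=a;o[:180,445:790]=b
cv2.imwrite('pics/crop0.png',o)
```

```text
[247.2 280.1] [ 7.  40.5] 15.4 [0.2631 0.1532 0.06  ] [0.266  0.1504 0.09  ]
[296.5 220. ] [54. 53.] 90.0 [0.3887 0.0478 0.06  ] [0.3874 0.0485 0.09  ]
[456.  196.2] [61.2 21.1] 63.9 [ 0.4356 -0.2925  0.06  ] [ 0.4328 -0.2805  0.09  ]
[160.4 178.3] [84.9 21.1] 67.4 [0.4813 0.3383 0.06  ] [0.477  0.3294 0.09  ]
[347.  104.5] [21. 20.] 90.0 [ 0.6376 -0.0647  0.06  ] [ 0.6281 -0.0602  0.09  ]
[278. 104.] [20. 24.] 90.0 [0.6405 0.0847 0.06  ] [0.6309 0.0842 0.09  ]
[446.   74.5] [75.7 74.2] 45.0 [ 0.7014 -0.2809  0.06  ] [ 0.6898 -0.2693  0.09  ]
[array([0.5473, 0.3645, 0.06  ]), array([0.4117, 0.3075, 0.06  ])] 0.1470930317860095
[array([ 0.4771, -0.2748,  0.06  ]), array([ 0.3933, -0.312 ,  0.06  ])] 0.09168576770688026
[array([0.6319, 0.0779, 0.09  ]), array([ 0.6291, -0.0602,  0.09  ])] 0.1381283823115293
```

View pics/crop0.png

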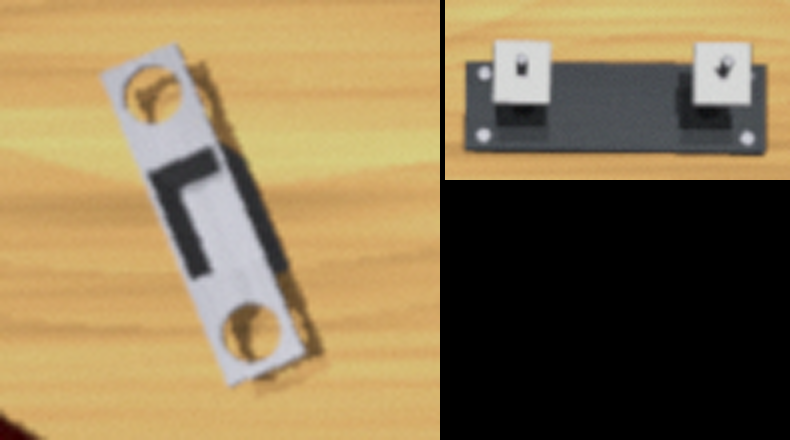

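The crop shows the plain grey long caddy with eyes at about (148,149) and (173,208), around 0.14 m apart, which matches the rack. Its centre is near (0.481, 0.338) with its axis at about 23°. The rack rests sit at about (281,104) and (347,104), centre near (0.63, 0.008), axis near 89°. I'll move above the caddy by an outer path.

>>> {"op": "apply_moves", "data": {
  "moves": [
    [[0.041, -0.02, 0, 0, 0, 0, -1], [0.041, -0.02, 0, 0, 0, 0, -1], [0.041, -0.02, 0, 0, 0, 0, -1], [0.041, -0.02, 0, 0, 0, 0, -1], [0.041, -0.02, 0, 0, 0, 0, -1], [0.041, -0.02, 0, 0, 0, 0, -1], [0.041, -0.02, 0, 0, 0, 0, -1], [0.041, -0.02, 0, 0, 0, 0, -1], [0.041, -0.02, 0, 0, 0, 0, -1]]
  ],
  "force": 40
}}

```text
time: 1.0
eef_pos: [0.5248, -0.3243, 0.2243]
tcp_rot: [0.985, 0.174, -0.002, -0.005]
contact_force: [0.2, -0.7, -0.3]
opening: 0.999
```

>>> {"op": "apply_moves", "data": {
  "moves": [
    [[0.027, -0.04, 0, 0, 0, 0, -1], [0.027, -0.04, 0, 0, 0, 0, -1], [0.027, -0.04, 0, 0, 0, 0, -1], [0.027, -0.04, 0, 0, 0, 0, -1], [0.027, -0.04, 0, 0, 0, 0, -1], [0.027, -0.04, 0, 0, 0, 0, -1], [0.015, -0.045, 0, 0, 0, 0, -1], [0.001, -0.045, 0, 0, 0, 0, -1], [0.001, -0.045, 0, 0, 0, 0, -1], [0.001, -0.045, 0, 0, 0, 0, -1], [0.001, -0.045, 0, 0, 0, 0, -1], [0.001, -0.045, 0, 0, 0, 0, -1]]
  ]
}}

```text
time: 2.2
eef_pos: [0.5191, 0.2386, 0.2231]
tcp_rot: [0.985, 0.174, -0.005, -0.006]
contact_force: [1.6, -0.4, 0.1]
opening: 0.993
```

```bash
cat >> h.py <<'E'
from scipy.spatial.transform import Rotation as R
def go(xy,z=None,yaw=None):
    """offset in tool axes to world target (tool down, x axis at yaw deg)"""
    s=ctrl.get_state(); r=R.from_quat(s['tcp_rot']); p=s['eef_pos']
    t=np.array([xy[0],xy[1],p[2] if z is None else z]); M=r.as_matrix()
    y=np.arctan2(M[1,0],M[0,0]) if yaw is None else np.radians(yaw)
    G=np.array([[np.cos(y),np.sin(y),0],[np.sin(y),-np.cos(y),0],[0,0,-1]])
    print('t',s['time'],'pos',p.round(4),'yaw',np.degrees(np.arctan2(M[1,0],M[0,0])).round(2),'F',s['contact_force'].round(1),'op',round(s['opening'],3))
    print('shift',(M.T@(t-p)).round(4),'turn',np.degrees(R.from_matrix(M.T@G).as_rotvec()).round(2))
E
python3 -c "
from h import *
go((.481,.338),.231,23)"
```

```text
t 2.2 pos [0.5191 0.2386 0.2231] yaw 20.03 F [ 1.6 -0.4  0.1] op 0.993
shift [-0.0018 -0.1065 -0.0064] turn [-0.85  0.46 -2.97]
```

>>> {"op": "apply_moves", "data": {
  "moves": [
    [[0, -0.04, -0.003, -0.4, 0.2, -1.5, -1], [0, -0.04, -0.003, -0.4, 0.2, -1.5, -1], [0, -0.025, 0, 0, 0, 0, -1], [0, 0, 0, 0, 0, 0, -1]]
  ]
}}

```text
time: 2.6
eef_pos: [0.4747, 0.3445, 0.2281]
tcp_rot: [0.979, 0.204, -0.002, -0.0]
contact_force: [-0.1, -1.0, 0.4]
opening: 0.996
```

```bash
python3 -c "
from h import *
go((.481,.338),.231,23)
snap('wrist','w1')
print(proj('w1',(.481,.338,.06)),proj('w1',(.546,.365,.06)),proj('w1',(.416,.311,.06)))"
```

```text
t 2.6 pos [0.4747 0.3445 0.2281] yaw 23.56 F [-0.1 -1.   0.4] op 0.996
shift [ 0.0032  0.0084 -0.003 ] turn [-0.1   0.25  0.56]
[287.6 187.1] [289.3 119.6] [286.  246.5]
```

View pics/w1.png

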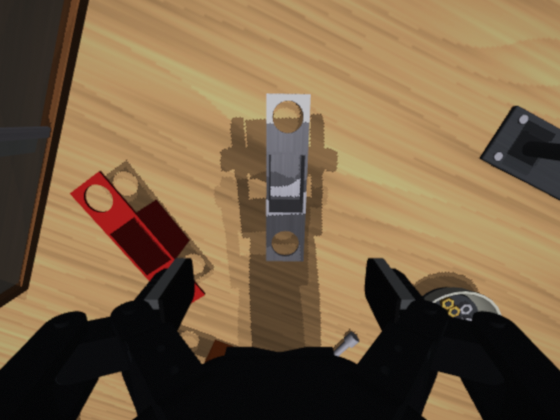

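Wrist view: the long grey caddy is under the hand, with eyes at (288,116) and (286,243). Red is well to the left and the bowl to the right, both clear of the fingers.

```bash
python3 -c "
from h import *
im=cv2.imread('pics/w1.png');h=cv2.cvtColor(im,cv2.COLOR_BGR2HSV)
m=((h[...,1]>55)&(h[...,2]>60)).astype(np.uint8)
E=[]
for(u,v)in((288,116),(286,243)):
    lab=cv2.connectedComponentsWithStats(m[v-22:v+22,u-19:u+20]);l=lab[1][22,19];c=lab[3][l]+[u-19,v-22];print(c,lab[2][l]);E.append(onz('w1',*c,.06))
    e=onz('w1',u,v,.06);print(e)
E=np.array(E);d=E[0]-E[1];print(E,np.linalg.norm(d),np.degrees(np.arctan2(d[1],d[0])),E.mean(0))
# box edges by front ear corners
c=[onz('w1',*p,.06) for p in((266.5,94.5),(310.5,94.5),(302.5,261),(267,261))];print(c,np.mean(c,0))
go(E.mean(0)[:2],.018,np.degrees(np.arctan2(d[1],d[0])))"
```

```text
[287.33506494 116.47532468] [  4   7  30  32 770]
[0.5487 0.3676 0.06  ]
[284.65969582 242.57984791] [  4  10  28  24 526]
[0.42   0.3128 0.06  ]
[[0.548  0.3681 0.06  ]
 [0.4198 0.3144 0.06  ]] 0.13899255375738662 22.727676902453272 [0.4839  0.34125 0.06   ]
[array([0.5587, 0.3955, 0.06  ]), array([0.5762, 0.3554, 0.06  ]), array([0.4067, 0.2857, 0.06  ]), array([0.39 , 0.324, 0.06 ])] [0.4829  0.34015 0.06   ]
t 2.65 pos [0.4753 0.3433 0.228 ] yaw 23.5 F [ 0.5 -0.1  1.3] op 1.004
shift [0.008  0.0056 0.21  ] turn [-0.06  0.25  0.78]
```

>>> {"op": "apply_moves", "data": {
  "moves": [
    [[0.004, 0.003, 0.035, 0, 0.1, 0.4, -1], [0.004, 0.003, 0.035, 0, 0.1, 0.4, -1], [0, 0, 0.035, 0, 0, 0, -1], [0, 0, 0.025, 0, 0, 0, -1], [0, 0, 0, 0, 0, 0, -1]]
  ]
}}

```text
time: 3.15
eef_pos: [0.4889, 0.336, 0.0951]
tcp_rot: [0.981, 0.194, 0.001, 0.0]
contact_force: [0.7, 1.2, 0.3]
opening: 1.001
```

```bash
python3 -c "
from h import *
go((.4835,.3405),.018,22.7)"
```

```text
t 3.15 pos [0.4889 0.336  0.0951] yaw 22.43 F [0.7 1.2 0.3] op 1.001
shift [-0.0035 -0.0064  0.077 ] turn [ 0.08 -0.15 -0.27]
```

>>> {"op": "apply_moves", "data": {
  "moves": [
    [[-0.003, -0.005, 0.0, 0, 0, 0, -1], [0, 0, 0, 0, 0, 0, -1], [0, 0, 0.025, 0, 0, 0, -1], [0, 0, 0.025, 0, 0, 0, -1], [0, 0, 0.02, 0, 0, 0, -1], [0, 0, 0, 0, 0, 0, -1]]
  ]
}}

```text
time: 3.75
eef_pos: [0.4925, 0.3407, 0.0344]
tcp_rot: [0.981, 0.193, 0.01, -0.001]
contact_force: [-0.7, -0.2, -0.7]
opening: 1.005
```

```bash
python3 -c "
from h import *
go((.4835,.3405),.018,22.7)"
```

```text
t 3.75 pos [0.4925 0.3407 0.0344] yaw 22.28 F [-0.7 -0.2 -0.7] op 1.005
shift [-0.0088 -0.0032  0.0162] turn [ 0.08 -1.2  -0.42]
```

>>> {"op": "apply_moves", "data": {
  "moves": [
    [[-0.008, -0.0025, 0.006, 0, -1.2, 0.3, -1], [0, 0, 0.008, 0, 0, 0, -1], [0, 0, 0, 0, 0, 0, -1]]
  ]
}}

```text
time: 4.05
eef_pos: [0.4868, 0.3416, 0.0247]
tcp_rot: [0.982, 0.191, 0.003, -0.0]
contact_force: [0.1, 0.1, 0.9]
opening: 0.998
```

```bash
python3 -c "
from h import *
go((.4835,.3405),.018,22.7)"
```

```text
t 4.05 pos [0.4868 0.3416 0.0247] yaw 21.96 F [0.1 0.1 0.9] op 0.998
shift [-0.0036 -0.0002  0.0067] turn [ 0.06 -0.39 -0.74]
```

>>> {"op": "apply_moves", "data": {
  "moves": [
    [[-0.003, 0, 0.005, 0, -0.4, -0.7, -1], [0, 0, 0, 0, 0, 0, 0], [0, 0, 0, 0, 0, 0, 1], [0, 0, 0, 0, 0, 0, 1], [0, 0, 0, 0, 0, 0, 1], [0, 0, 0, 0, 0, 0, 1], [0, 0, 0, 0, 0, 0, 1], [0, 0, 0, 0, 0, 0, 1]]
  ],
  "force": 50
}}

```text
time: 4.85
eef_pos: [0.4853, 0.3412, 0.0214]
tcp_rot: [0.98, 0.197, 0.002, 0.0]
contact_force: [-0.5, -0.3, -0.3]
opening: 0.508
```

```bash
python3 -c "
from h import *
go((.4835,.3405),.220,22.7)"
```

```text
t 4.85 pos [0.4853 0.3412 0.0214] yaw 22.74 F [-0.5 -0.3 -0.3] op 0.508
shift [-1.300e-03  1.000e-04 -1.986e-01] turn [ 0.04 -0.18  0.04]
```

>>> {"op": "apply_moves", "data": {
  "moves": [
    [[0, 0, -0.01, 0, 0, 0, 1], [0, 0, -0.03, 0, 0, 0, 1], [0, 0, -0.04, 0, 0, 0, 1], [0, 0, -0.04, 0, 0, 0, 1], [0, 0, -0.04, 0, 0, 0, 1], [0, 0, -0.02, 0, 0, 0, 1], [0, 0, 0, 0, 0, 0, 1]]
  ]
}}

```text
time: 5.55
eef_pos: [0.4803, 0.3389, 0.2041]
tcp_rot: [0.98, 0.197, -0.005, 0.002]
contact_force: [0.3, 0.7, -2.3]
opening: 0.508
```

```bash
python3 -c "
from h import *
go((.4835,.3405),.215,22.7)"
```

```text
t 5.55 pos [0.4803 0.3389 0.2041] yaw 22.73 F [ 0.3  0.7 -2.3] op 0.508
shift [ 0.0034 -0.0002 -0.011 ] turn [0.1  0.65 0.03]
```

>>> {"op": "apply_moves", "data": {
  "moves": [
    [[0.001, 0.033, -0.002, 0, 0, -6, 1], [-0.003, 0.033, -0.002, 0, 0, -6, 1], [-0.006, 0.0325, -0.002, 0, 0, -6, 1], [-0.009, 0.032, -0.001, 0, 0, -6, 1], [-0.013, 0.031, -0.001, 0, 0, -6, 1], [-0.016, 0.029, 0, 0, 0, -6, 1], [-0.019, 0.027, 0, 0, 0, -6, 1], [-0.0215, 0.025, 0, 0, 0, -6, 1], [-0.024, 0.023, 0, 0, 0, -6, 1], [-0.026, 0.02, 0, 0, 0, -6, 1], [-0.02, 0.012, 0, 0, 0, -4, 1], [0, 0, 0, 0, 0, 0, 1]]
  ]
}}

```text
time: 6.75
eef_pos: [0.6235, 0.0059, 0.1853]
tcp_rot: [0.709, 0.705, -0.019, -0.014]
contact_force: [0.4, -0.1, -3.2]
opening: 0.511
```

```bash
python3 -c "
from h import *
go((.630,.008),.20,89)
snap('wrist','w2');snap('top','t2')
for y in(-.062,.078): print(proj('w2',(.63,y,.118)),proj('w2',(.63,y,.09)))
a=cv2.imread('pics/t2.png')[60:160,200:420];cv2.imwrite('pics/x.png',cv2.resize(a,None,fx=3.4,fy=3.4))
"
```

```text
t 6.75 pos [0.6235 0.0059 0.1853] yaw 89.65 F [ 0.4 -0.1 -3.2] op 0.511
shift [ 0.002   0.0058 -0.015 ] turn [-2.73  0.42  0.64]
[291.5 298.3] [291.8 280.4]
[292.6 122.1] [292.7 121.6]
```

View pics/w2.png

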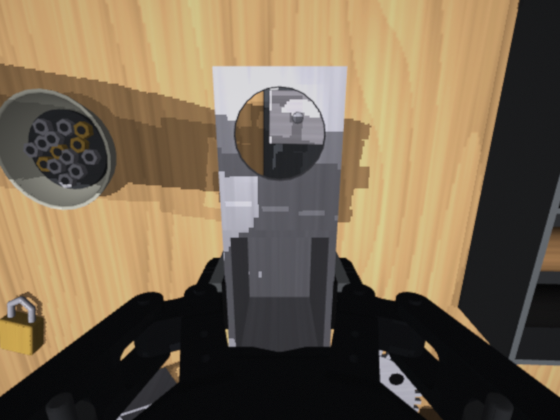

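Wrist view: the +y pin tip is at about (297,117), seen inside the held caddy's far eye, which is centred at (280,133). The pin is about 5 px from where I predicted. The bowl is well to the left.

```bash
python3 -c "
from h import *
print('pin+ wrist',onz('w2',297,117,.118))
print('rests top0',onz('top0',280.7,104,.09),onz('top0',347.3,104.3,.09))
print('eye wrist',onz('w2',280,133,.185+.0386))
"
```

```text
pin+ wrist [0.633  0.0813 0.118 ]
rests top0 [0.6308 0.0785 0.09  ] [ 0.6285 -0.0609  0.09  ]
eye wrist [0.6261 0.0756 0.2236]
```

View pics/x.png

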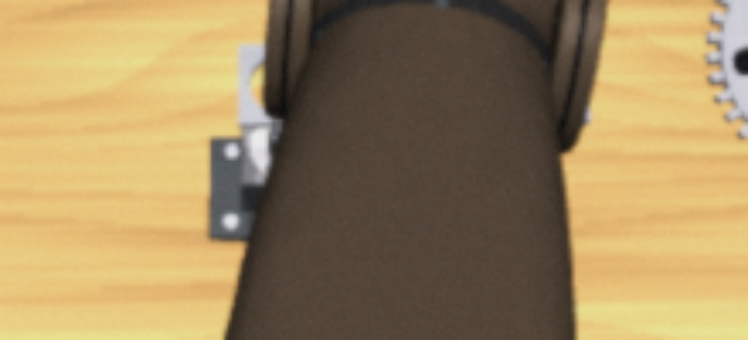

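The top view is blocked by the arm, so I'll use the wrist and first top measurements, which agree to about 2 mm. The rack centre is (0.6305, 0.0095) with its axis at 89°. I'll level the tool and align.

>>> {"op": "apply_moves", "data": {
  "moves": [
    [[0.002, 0.003, -0.005, -1.4, 0.2, 0.3, 1], [0.001, 0.003, -0.005, -1.3, 0.2, 0.3, 1], [0, 0, 0, 0, 0, 0, 1], [0, 0, 0, 0, 0, 0, 1]]
  ]
}}

```text
time: 7.25
eef_pos: [0.6269, 0.0158, 0.1943]
tcp_rot: [0.712, 0.702, 0.001, -0.002]
contact_force: [-0.8, -0.2, -4.5]
opening: 0.512
```

```bash
python3 -c "
from h import *
go((.6305,.0095),.10,89)"
```

```text
t 7.25 pos [0.6269 0.0158 0.1943] yaw 89.15 F [-0.8 -0.2 -4.5] op 0.512
shift [-0.0065  0.0039  0.0942] turn [-0.08 -0.19  0.15]
```

>>> {"op": "apply_moves", "data": {
  "moves": [
    [[-0.005, 0.003, 0, 0, 0, 0, 1], [0, 0, 0, 0, 0, 0, 1], [0, 0, 0.025, 0, 0, 0, 1], [0, 0, 0.025, 0, 0, 0, 1], [0, 0, 0.005, 0, 0, 0, 1], [0, 0, 0, 0, 0, 0, 1]]
  ]
}}

```text
time: 7.85
eef_pos: [0.6318, 0.0109, 0.1408]
tcp_rot: [0.712, 0.702, 0.002, 0.0]
contact_force: [-0.7, 0.5, -2.8]
opening: 0.509
```

```bash
python3 -c "
from h import *
go((.6305,.0095),.10,89)
snap('wrist','w3');snap('side','s3')
a=cv2.imread('pics/w3.png')[40:360,120:440];b=cv2.imread('pics/s3.png')[120:220,200:320]
o=np.zeros((400,800,3),np.uint8);o[:320,:320]=a;o[:400,320:]=cv2.resize(b,None,fx=4,fy=4,interpolation=2);cv2.imwrite('pics/x3.png',o)
"
```

```text
t 7.85 pos [0.6318 0.0109 0.1408] yaw 89.2 F [-0.7  0.5 -2.8] op 0.509
shift [-0.0015 -0.0014  0.0408] turn [ 0.22 -0.15  0.2 ]
```

View pics/x3.png

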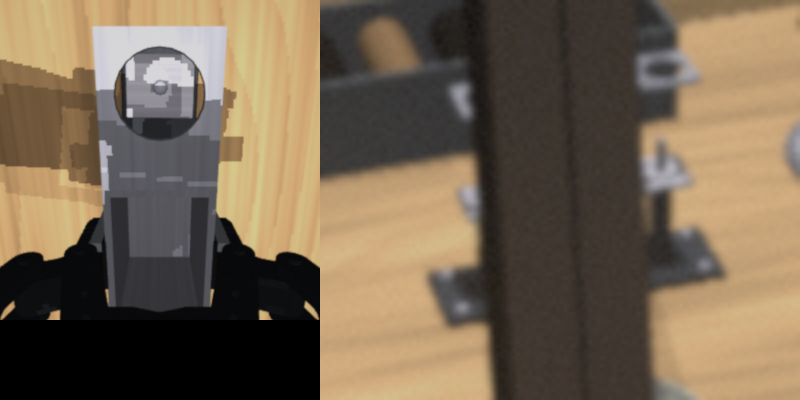

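The +y pin at full-frame (280,127) shows nearly centred in the eye at (280,133). The side view shows the other eye directly above its pin. I'll lower it now.

```bash
python3 -c "
from h import *
print(onz('w3',280,127,.118),onz('w3',280,133,.1794))"
```

```text
[0.6333 0.0811 0.118 ] [0.633  0.0802 0.1794]
```

>>> {"op": "apply_moves", "data": {
  "moves": [
    [[0, 0, 0.015, 0, 0, 0, 1], [0, 0, 0.015, 0, 0, 0, 1], [0, 0, 0.015, 0, 0, 0, 1], [0, 0, 0, 0, 0, 0, 1]]
  ]
}}

```text
time: 8.35
eef_pos: [0.6344, 0.0107, 0.0964]
tcp_rot: [0.712, 0.702, 0.004, 0.003]
contact_force: [-1.6, 0.1, -4.3]
opening: 0.506
```

```bash
python3 -c "
from h import *
go((.6315,.0105),.0554,89)"
```

```text
t 8.35 pos [0.6344 0.0107 0.0964] yaw 89.21 F [-1.6  0.1 -4.3] op 0.506
shift [-0.0003 -0.0033  0.0409] turn [ 0.61 -0.1   0.21]
```

>>> {"op": "apply_moves", "data": {
  "moves": [
    [[0, -0.002, 0.01, 0.5, 0, 0, 1], [0, 0, 0.01, 0, 0, 0, 1], [0, 0, 0.01, 0, 0, 0, 1], [0, 0, 0.004, 0, 0, 0, 1], [0, 0, 0, 0, 0, 0, 1]]
  ]
}}

```text
time: 8.85
eef_pos: [0.6322, 0.0108, 0.0585]
tcp_rot: [0.712, 0.702, 0.001, -0.001]
contact_force: [-0.9, -0.8, -3.0]
opening: 0.506
```

```bash
python3 -c "
from h import *
go((.6315,.0105),.0554,89)"
```

```text
t 8.85 pos [0.6322 0.0108 0.0585] yaw 89.21 F [-0.9 -0.8 -3. ] op 0.506
shift [-0.0003 -0.0007  0.0031] turn [-0.   -0.11  0.21]
```

Still bearing the weight (-3 N), so it hasn't touched. Small steps to contact.

>>> {"op": "apply_moves", "data": {
  "moves": [
    [[0, 0, 0.002, 0, 0, 0, 1], [0, 0, 0.001, 0, 0, 0, 1], [0, 0, 0, 0, 0, 0, 1]]
  ]
}}

```text
time: 9.15
eef_pos: [0.6329, 0.0108, 0.056]
tcp_rot: [0.712, 0.702, 0.001, -0.0]
contact_force: [1.5, -0.4, -3.1]
opening: 0.51
```

>>> {"op": "apply_moves", "data": {
  "moves": [
    [[0, 0, 0.002, 0, 0, 0, 1], [0, 0, 0, 0, 0, 0, 1]]
  ]
}}

```text
time: 9.35
eef_pos: [0.6338, 0.0106, 0.056]
tcp_rot: [0.712, 0.702, 0.002, 0.001]
contact_force: [0.2, 0.0, -3.8]
opening: 0.512
```

>>> {"op": "apply_moves", "data": {
  "moves": [
    [[0, 0, 0.003, 0, 0, 0, 1], [0, 0, 0, 0, 0, 0, 1]]
  ]
}}

```text
time: 9.55
eef_pos: [0.6348, 0.0106, 0.0562]
tcp_rot: [0.712, 0.702, 0.002, 0.001]
contact_force: [0.2, 0.6, -3.7]
opening: 0.512
```

```bash
python3 -c "
from h import *
go((.6315,.0105),.0554,89)
snap('wrist','w4');snap('side','s4')
a=cv2.imread('pics/w4.png')[40:360,120:440];b=cv2.imread('pics/s4.png')[120:220,200:320]
o=np.zeros((400,800,3),np.uint8);o[:320,:320]=a;o[:400,320:]=cv2.resize(b,None,fx=4,fy=4,interpolation=2);cv2.imwrite('pics/x4.png',o)
go((.6315,.0105),.0554,89)
"
```

```text
t 9.55 pos [0.6348 0.0106 0.0562] yaw 89.23 F [ 0.2  0.6 -3.7] op 0.512
shift [-0.0001 -0.0033  0.0008] turn [ 0.25 -0.07  0.23]
t 9.65 pos [0.6347 0.0106 0.0556] yaw 89.22 F [-0.1  0.9 -3.3] op 0.511
shift [-0.0001 -0.0032  0.0002] turn [ 0.25 -0.07  0.22]
```

View pics/x4.png

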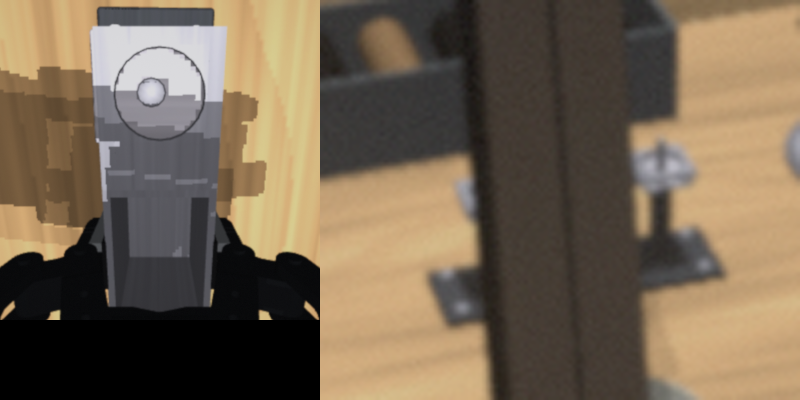

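Both pins are through the eyes: the +y pin is at about (271,131) full-frame, 9 px left of the eye's centre, and the -y pin shows in the side view. The wrist still reads about the full weight, so I'll press lower in small steps and correct x.

>>> {"op": "apply_moves", "data": {
  "moves": [
    [[0, -0.003, 0.003, 0, 0, 0, 1], [0, 0, 0.003, 0, 0, 0, 1]]
  ]
}}

```text
time: 9.85
eef_pos: [0.6349, 0.0106, 0.0556]
tcp_rot: [0.712, 0.702, 0.004, 0.003]
contact_force: [-13.3, 0.4, 17.9]
opening: 0.511
```

>>> {"op": "apply_moves", "data": {
  "moves": [
    [[0, 0, 0.004, 0, 0, 0, 1], [0, 0, 0.004, 0, 0, 0, 1]]
  ]
}}

```text
time: 10.05
eef_pos: [0.6347, 0.0106, 0.0554]
tcp_rot: [0.712, 0.702, 0.002, 0.001]
contact_force: [-9.5, 0.1, 17.5]
opening: 0.508
```

Firm contact: +18 N upward at z 0.0555, against 0.0554 expected when seated. I'll relax the push with a still row, then open.

>>> {"op": "apply_moves", "data": {
  "moves": [
    [[0, 0, 0, 0, 0, 0, 1], [0, 0, 0, 0, 0, 0, 1]]
  ]
}}

```text
time: 10.25
eef_pos: [0.635, 0.0105, 0.0564]
tcp_rot: [0.712, 0.702, 0.002, 0.002]
contact_force: [-0.3, -1.5, -3.2]
opening: 0.507
```

>>> {"op": "apply_moves", "data": {
  "moves": [
    [[0, 0, 0, 0, 0, 0, 0], [0, 0, 0, 0, 0, 0, -0.3], [0, 0, 0, 0, 0, 0, -1], [0, 0, 0, 0, 0, 0, -1], [0, 0, 0, 0, 0, 0, -1], [0, 0, 0, 0, 0, 0, -1]]
  ]
}}

```text
time: 10.85
eef_pos: [0.6356, 0.0103, 0.0554]
tcp_rot: [0.712, 0.702, 0.003, 0.002]
contact_force: [-0.3, 0.0, 0.1]
opening: 1.0
```

```bash
python3 -c "
from h import *
go((.6315,.0105),.25,89)
snap('wrist','w5')
a=cv2.imread('pics/w5.png');cv2.imwrite('pics/x5.png',a)
"
```

```text
t 10.85 pos [0.6356 0.0103 0.0554] yaw 89.23 F [-0.3  0.   0.1] op 1.0
shift [ 0.0003 -0.0028 -0.1946] turn [ 0.4  -0.05  0.23]
```

View pics/x5.png

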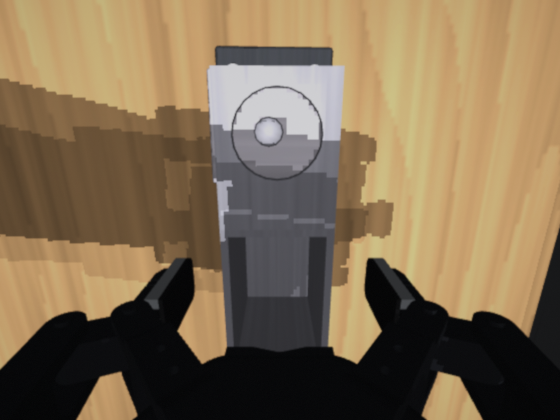

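Released: the caddy sits on the pins, with the +y pin at (268,131) inside the eye, and the force is about 0. Now I'll rise straight up.

>>> {"op": "apply_moves", "data": {
  "moves": [
    [[0, -0.001, -0.02, 0, 0, 0, -1], [0, -0.001, -0.03, 0, 0, 0, -1], [0, 0, -0.04, 0, 0, 0, -1], [0, 0, -0.04, 0, 0, 0, -1], [0, 0, -0.04, 0, 0, 0, -1], [0, 0, -0.03, 0, 0, 0, -1]]
  ]
}}

```text
time: 11.5
eef_pos: [0.6285, 0.0106, 0.2545]
tcp_rot: [0.712, 0.702, -0.002, -0.004]
contact_force: [0.1, -0.5, 0.4]
opening: 0.999
```

>>> {"op": "apply_moves", "data": {
  "moves": [
    [[-0.04, 0, -0.005, 0, 0, 0, -1], [-0.045, 0, 0, 0, 0, 0, -1], [-0.045, 0, 0, 0, 0, 0, -1], [-0.045, 0, 0, 0, 0, 0, -1], [-0.045, 0, 0, 0, 0, 0, -1], [-0.045, 0, 0, 0, 0, 0, -1], [-0.045, 0, 0, 0, 0, 0, -1], [-0.03, 0, 0, 0, 0, 0, -1], [0, 0, 0, 0, 0, 0, -1]]
  ]
}}

```text
time: 12.4
eef_pos: [0.6281, -0.3414, 0.2712]
tcp_rot: [0.71, 0.704, 0.003, 0.005]
contact_force: [-0.5, 0.1, 0.6]
opening: 1.0
```

```bash
python3 -c "
from h import *
go((.6315,.0105),.25,89)
snap('top','t6');snap('side','s6')
a=cv2.imread('pics/t6.png')[40:260,130:400];b=cv2.imread('pics/s6.png')[130:250,200:400]
o=np.zeros((480,800,3),np.uint8);o[:326,:400]=cv2.resize(a,(400,326));o[:240,400:]=cv2.resize(b,None,fx=2,fy=2,interpolation=2);cv2.imwrite('pics/x6.png',o)
"
```

```text
t 12.4 pos [ 0.6281 -0.3414  0.2712] yaw 89.52 F [-0.5  0.1  0.6] op 1.0
shift [3.52e-01 2.00e-04 2.04e-02] turn [0.67 0.12 0.52]
```

View pics/x6.png

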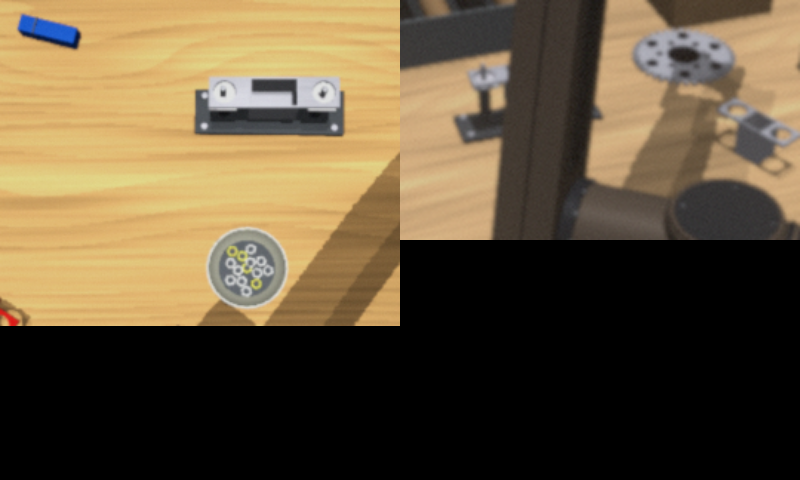

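The top view shows the caddy hung level on the rack with a pin in each eye. The bowl and the short caddy are in place, and the arm is clear and still.

```bash
python3 -c "
from h import *
print(ctrl.sign_off())"
```

```text
the job is handed in; nothing more can be done
None
```

The longer grey caddy is hanging on the rack with one pin through each eye, and the job is handed in at about 12.5 s. I gripped it across its width at mid-length, carried it over, and lowered it until it pressed on the rests before opening the gripper.

**Final checks**
- **Seated:** under the press, the tool stood at z = 0.0555 m against 0.0554 m expected for fully down, with about 18 N upward at the wrist. I eased the push off before releasing.
- **Pins:** the last top view shows a pin in each eye and the caddy level. The arm hid the far end of the rack in the last side view.
- **Left alone:** the bowl and the shorter caddy showed no sign of being disturbed, though I compared them only by eye.
- **Clear of the arm:** the force was about 0 after release, and the arm is parked well away.

**Disagreements**
- While I was easing down, the wrist kept reading about the full weight until the last millimetre, and it read about -3 N again after I eased off. Any drop at release would have been under about 1 mm.
- The caddy sits about 3 mm off-centre on the pins in x, inside the 12 mm clearance.

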